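# Load the white disc into the photometer

## Robot

A 7-joint arm with a two-finger parallel gripper is mounted at the origin on the work surface. World frame = base frame: x ahead of the robot, y to its left, z up, the work surface at z = 0. Lengths are in m, angles in rad, forces in N, time in s.
With the tool pointing down it reaches from about 0.35 to 0.9 m from the base axis. Payload 19.9 kg.
Tool frame: the origin (TCP) lies at the very end of the fingers, on their centre line; the grasp point (between the pads) lies 19 mm behind it; y points along the fingers, z is the direction in which the jaws open and shut, and the axes are right-handed (so a half turn about y gives the same grasp; the last joint's range is limited). The gripper opens to 85 mm and grips with 20 to 120 N. Pads are 22 mm wide; open, the fingers measure 114 mm over their backs; the gripper's body (76 mm by 85 mm) begins 54 mm behind the grasp point. The pads swing forward as they close: fully open they stand 13 mm farther back than shut.
Start: joints at [-1.278, 0.417, -0.01, 1.614, 0.005, 1.111, -0.053], TCP at [0.205, 0.59, 0.231] pointing down, gripper open.
Joint ranges: [-2.81, 2.81], [-0.39, 2.02], [-1.27, 1.25], [0.06, 2.57], [-1.19, 4.33], [0.19, 2], [-2.82, 2.82]. Speed limits (rad/s): [1.89, 1.89, 2.39, 2.39, 3.01, 3.01, 3.01].

## Interface

Orientations are given as a unit quaternion [x, y, z, w].
In Python, from bench import ctrl, vision, ticket gives the robot as it stands. The module is installed in compiled form; this text tells all that it offers.
- The arm moves only by the tool step_arm, never from a script. Its argument "targets" is one flat list of numbers, 7 for each row, row after row: the turn, a rotation vector about the tool's x, y, z in degrees, then the shift along the tool's x, y, z in mm, then the opening, from 0 (shut) to 1 (fully open). A call has exactly 5 rows; each row shifts and turns the commanded pose from where the row before left it, along the tool's axes as they then stand; what a row does not reach is not made up. A row lasts 1/8 s, in which the tool goes at most 62.5 mm and 10.7 degrees, less where a joint would pass 70% of its speed; a pose out of reach is approached as far as the arm can. A call with a gripper value outside its range is refused whole. The fingers move at their own pace and stop on an object; the grip force is fixed at half the most. Time passes only in rows, so rows that do not move let the fingers close, or fill a call up. It gives the time, the measured TCP pose, the force and the opening at its end, in the units of the state.
- ctrl.state(): the state, without advancing time (a new reading comes with each control period).
- vision.snapshot(name): name is "side" or "top" or "wrist"; returns (picture, depth): 420x560x3 uint8, blue, green, red; 420x560 float32, m along the optical axis (not along the pixel's ray), 0 where there is no reading.
- vision.camera_model(name): a dict with "fx", "fy", "cx", "cy" (pixels), "R" (3x3) and "t" (3): a world point X has camera coordinates R X + t; the wrist camera has in their place "T_tool_cam" (4x4, takes a point from camera to tool coordinates, whose origin is the TCP and whose axes are the tool frame's). Camera axes: x right, y down, z forward; pixel columns grow to the right and rows downward; lengths in m; the calibration is good to about 2 mm. A picture is of the moment at which its call begins: read the wrist's pose just before it. camera_model takes no time and is no camera call.
- ticket.job_done(): hands the job in, once; it reports no verdict.
The state is a dict: "time_s": time; "joint_pos": joint angles; "qvel": joint speeds; "joint_torque": joint torques, N m; "tool_pos": TCP position; "orientation": TCP orientation; "wrist_force": force on the tool from outside, world axes, zero at the start; "moment": the same for the moment, N m; "grip_width": finger opening in m.
Only numpy, scipy, OpenCV 4.12 (cv2) and the standard library are available. Lean on these libraries where they do the work, as an engineer would, in place of code of your own. Each camera call takes 0.05 s, during which the arm holds its last target.

## Task

Load the blue photometer for a white check: with the fingertips, push the white disc across the deck, over the edge of the round well, until it drops in and lies flat on the bottom; then push the sliding cover with the orange tab fully shut over the well. Slide the white disc only, never pick it up, and leave the black disc and everything else where it is.

Things in the scene. Friction and masses are not known exactly. Their poses are not given: they have to be found in the camera images.
- photometer: Blue bench photometer, fixed. Origin on the bench under it; x from its front (robot side) to its rear, z up. Deck: flat, top 55 mm above the bench, x -135 to 90 mm, y -150 to 150 mm. Behind it, x 90 to 155 mm, a display housing 90 mm high. Two aluminium cover guides stand 10 mm above the deck at the front, x -130 to -45 mm, y 36 to 43 mm and -43 to -36 mm.
- well (a point): Centre of the mouth of the round well in the deck, level with the deck's top (origin 15 mm behind the photometer's origin, same axes). The well is 56 mm across and 10 mm deep with a flat green floor.
- white_disc: White ceramic disc, 50 mm across, 8 mm thick, about 40 g, loose, lying flat on the deck to the left or the right of the well (the black disc is on the other side). Origin: centre of its underside, z up. In the well its top is 2 mm below the deck.
- black_disc: Black disc of the same size, on the other side of the well; not to be moved. Origin: centre of its underside.
- cover (a joint): Travel in m of the sliding cover along the photometer's +x: 0 open (parked at the front), 0.100 fully shut (centred over the well). Stays where it is left; takes 1 to 2 N to slide. Grey plate 70 mm square, 5 mm thick, underside 3 mm above the deck: it passes over a seated disc but not over one standing proud.
- cover_tab (a point): Centre of the orange upright tab on the cover, 8 mm (x) by 34 mm (y), from 8 mm below to 11 mm above this point (its foot is on the cover, its top 30 mm above the deck). Axes as the photometer; moves with the cover. It is pushed along +x on its front face, the one towards the robot side.
- vial: Small glass vial with green cap, 22 mm across, 42 mm high, on the deck's front left corner (y about +115 mm). Origin: centre of its underside.
- weight: Brass knobbed weight, 24 mm across, 37 mm high, on the deck's front right corner (y about -115 mm). Origin: centre of its underside.
- jar: Clear sample jar with red cap, 60 mm across, 68 mm high, on the bench to the right of the photometer. Origin: centre of its underside.
- amber_bottle: Amber glass bottle, 68 mm across, 135 mm high, on the bench at the right. Origin: centre of its underside.
- beaker: Clear glass beaker, 72 mm across, 90 mm high, on the bench at the left. Origin: centre of its underside.
- spoon: Steel sample spoon lying on the bench at the right front, 170 mm long. Origin: underside, near its middle.
Not all that is in view belongs to the job. Several things have the shape of the white_disc; the one meant has the colours described above.

How it is judged:
On the way, in this order (a step that is already met when the one before it is completed fails the run):
1. the white disc lies flat on the bottom of the well, the cover still open (horizontal distance between white_disc and well below 0.006 m and z of white_disc in the frame of well below -0.008 m and angle between white_disc's own z axis and vertical below 0.06 rad and value of joint cover below 0.05 m), for 0.2 s.
2. the cover is pushed fully shut with the disc in the well (horizontal distance between white_disc and well below 0.006 m and z of white_disc in the frame of well below -0.008 m and angle between white_disc's own z axis and vertical below 0.06 rad and value of joint cover above 0.094 m), for 0.2 s.
At the end, for the whole second after the job is handed in: The white disc lies in the well within 6 mm of its centre, its underside at least 8 mm below the deck and level within 0.06 rad; the cover is shut to 94 mm or more of its 100 mm; the black disc and the other things are within 20 mm of where they stood (all of step 2 and distance of each of black_disc, vial, weight, jar, amber_bottle, beaker, spoon from where it was at the start of the episode below 0.02 m); the robot touches nothing.
It fails at once if the white disc is lifted more than 12 mm above the deck, instead of being pushed along it (z of white_disc in the frame of well above 0.012 m).
It fails at once if the white disc is knocked off the deck or turned over (height (world z) of white_disc below 0.035 m or angle between white_disc's own z axis and vertical above 0.8 rad).
It fails at once if the black disc is moved more than 20 mm (distance of black_disc from where it was at the start of the episode above 0.02 m).
It fails at once if the vial or the weight on the deck is moved more than 20 mm or knocked over (distance of any of vial, weight from where it was at the start of the episode above 0.02 m or angle between any of vial, weight's own z axis and vertical above 0.5 rad).
It fails at once if the jar, amber bottle, beaker or spoon is moved more than 20 mm or knocked over (distance of any of jar, amber_bottle, beaker, spoon from where it was at the start of the episode above 0.02 m or angle between any of jar, amber_bottle, beaker's own z axis and vertical above 0.5 rad).
It also fails if it takes over 45 s, if anything falls off the work surface, if the arm or the gripper's body presses on something with over 40 N, if the wrist force passes 120 N, or if a joint passes its speed limit or range.

## Working session

There is one attempt and no reset: what is moved stays moved. The work goes in short steps, Python scripts to look and compute and a tool call to move; the robot and the scene stay as the last step left them, time stands still between calls to the robot, and variables do not carry over. Pictures are saved under pics/ and viewed, and the job is handed in when it is done.

Besides the shell and the picture viewer there is one more tool, called after ">>>" in YAML: its name, and indented under it one key for each argument. step_arm: Moves the arm, as the interface text tells. Its arguments: {"type":"object","properties":{"targets":{"type":"array"}},"required":["targets"]}

```bash
mkdir -p pics; python3 - <<'E'
from bench import ctrl, vision
import cv2
s=ctrl.state()
for k,v in s.items(): print(k,v)
for n in("top","side"):
    im,d=vision.snapshot(n); cv2.imwrite(f"pics/{n}0.png",im)
    import numpy as np; np.save(f"pics/{n}0.npy",d)
    print(n,vision.camera_model(n))
print(vision.camera_model("wrist"))
E
```

```text
time_s 0.0
joint_pos [-1.27746549  0.41798164 -0.01030141  1.61419853  0.00467715  1.11070154
 -0.05300924]
qvel [-0.00064762  0.00155618  0.00069173 -0.00176371  0.00170723 -0.00138211
  0.00269832]
joint_torque [-1.42701170e-03 -8.64449930e+01  6.77846298e-01 -4.34907711e+01
  1.90201378e-02  7.27924329e-03 -1.88033431e-05]
tool_pos [0.20526746 0.58994682 0.23064525]
orientation [ 0.69766426 -0.11788141  0.11778399 -0.69677506]
wrist_force [-0.78801675 -0.1773675   0.33332094]
moment [-0.02260784  0.0295507  -0.01734118]
grip_width 0.08543708530070275
top {'fx': 446.7622112945001, 'fy': 446.7622112945001, 'cx': 278.9586987383859, 'cy': 211.06116426412353, 'R': array([[-0.01158826, -0.99988198, -0.01008688],
       [-0.98580871,  0.01311349, -0.16735959],
       [ 0.16747211,  0.00800433, -0.98584432]]), 't': array([0.01030601, 0.53863949, 1.15391622])}
side {'fx': 534.8184351737198, 'fy': 534.8184351737198, 'cx': 269.23426588322485, 'cy': 207.71590547713456, 'R': array([[ 0.7396026 , -0.67272311,  0.02077509],
       [-0.38564643, -0.44887967, -0.80609173],
       [ 0.55160205,  0.5881757 , -0.59142583]]), 't': array([-0.40870828,  0.26948519,  1.36402541])}
{'fx': 355.15570545142646, 'fy': 355.15570545142646, 'cx': 276.5022678769201, 'cy': 206.00464444780005, 'T_tool_cam': array([[-1.31834119e-05,  9.45414452e-01,  3.25870394e-01,
        -8.47638758e-02],
       [-3.69019837e-04, -3.25870376e-01,  9.45414386e-01,
        -1.43630409e-01],
       [ 9.99999932e-01, -1.07788852e-04,  3.53172770e-04,
         5.71975991e-05],
       [ 0.00000000e+00,  0.00000000e+00,  0.00000000e+00,
         1.00000000e+00]])}
```

View pics/top0.png

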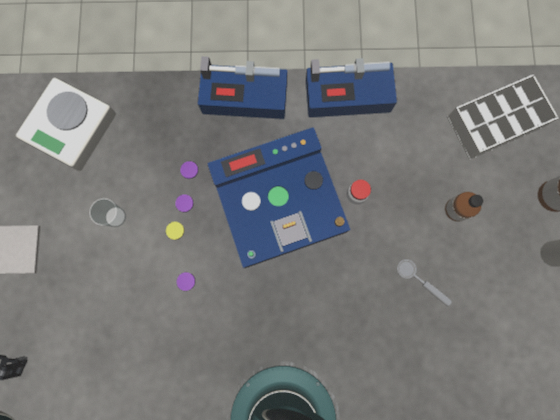

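View pics/side0.png

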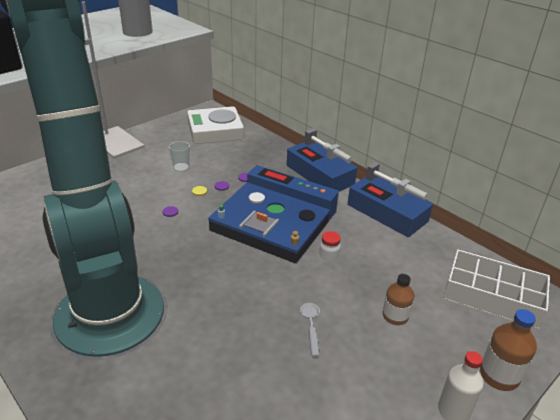

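```bash
cat > h.py <<'E'
import numpy as np, cv2
from bench import ctrl, vision
from scipy.spatial.transform import Rotation as Ro
def cast(cam,px,z,s=None):
    m=vision.camera_model(cam)
    if cam=="wrist":
        T=m["T_tool_cam"];Rt=Ro.from_quat(s["orientation"]).as_matrix()
        Rw=Rt@T[:3,:3];C=Rt@T[:3,3]+np.array(s["tool_pos"])
    else:
        Rw=m["R"].T;C=-Rw@m["t"]
    d=Rw@np.array([(px[0]-m["cx"])/m["fx"],(px[1]-m["cy"])/m["fy"],1.])
    return C+d*(z-C[2])/d[2]
def blobs(mask,amin=20):
    n,l,st,c=cv2.connectedComponentsWithStats(mask.astype(np.uint8))
    return [(st[i,4],c[i],l==i) for i in range(1,n) if st[i,4]>=amin]
def masks(im):
    h=cv2.cvtColor(im,cv2.COLOR_BGR2HSV);H,S,V=[h[...,i].astype(int) for i in range(3)]
    return dict(white=(S<40)&(V>190),green=(H>50)&(H<75)&(S>130)&(V>90),black=(V<60)&(S<120),orange=(H>8)&(H<25)&(S>120)&(V>150),blue=(H>105)&(H<125)&(S>120))
E
python3 - <<'E'
from h import *
im=cv2.imread("pics/top0.png");cv2.imwrite("pics/crop0.png",cv2.resize(im[120:280,190:380],None,fx=4,fy=3.7,interpolation=2))
M=masks(im)
roi=np.zeros(im.shape[:2],bool);roi[125:270,205:352]=1
for n,z in(("white",.063),("green",.045),("black",.063),("orange",.085)):
    for a,c,_ in blobs(M[n]&roi,8): print(n,a,c.round(1),cast("top",c,z).round(4))
im=cv2.imread("pics/side0.png");M=masks(im)
roi=np.zeros(im.shape[:2],bool);roi[160:262,208:340]=1
for n,z in(("white",.063),("green",.045),("black",.063),("orange",.085)):
    for a,c,_ in blobs(M[n]&roi,8): print(n,a,c.round(1),cast("side",c,z).round(4))
E
```

```text
white 233 [250.6 200.5] [0.5651 0.0784 0.063 ]
orange 13 [302.5 141.8] [ 0.7181 -0.0617  0.085 ]
white 105 [256.4 196.5] [0.5674 0.0784 0.063 ]
green 92 [275.3 208.2] [0.5877 0.0116 0.045 ]
black 85 [276.6 177. ] [0.6927 0.1198 0.063 ]
black 133 [306.5 215.1] [ 0.6179 -0.0931  0.063 ]
black 1123 [266.7 240.7] [ 0.4465 -0.104   0.063 ]
orange 8 [322.5 190.5] [ 0.7261 -0.0555  0.085 ]
orange 21 [261.8 214.2] [ 0.499  -0.0238  0.085 ]
orange 14 [294.6 237.1] [ 0.4977 -0.1628  0.085 ]
```

View pics/crop0.png

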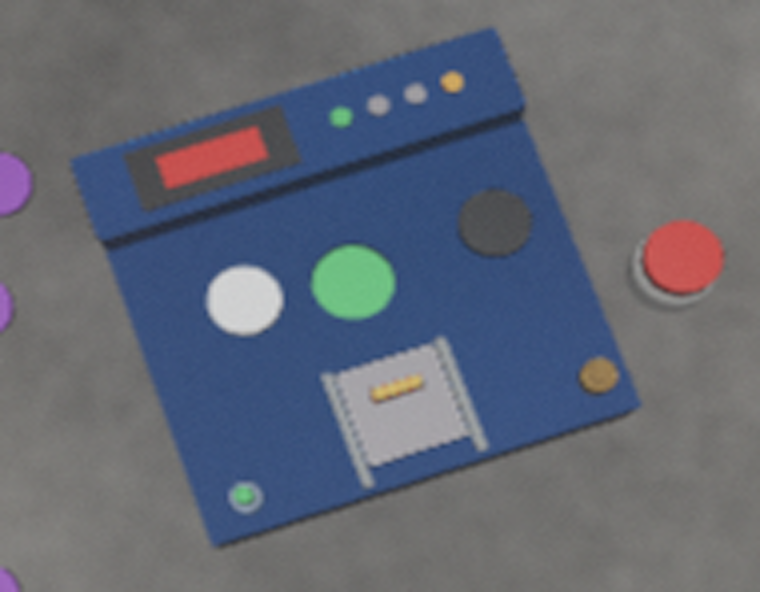

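```bash
python3 - <<'E'
from h import *
im=cv2.imread("pics/top0.png")
h=cv2.cvtColor(im,cv2.COLOR_BGR2HSV)
for p in((251,201),(278,197),(314,181),(289,225),(290,233),(252,254)): print(p,h[p[1],p[0]])
H,S,V=[h[...,i].astype(int) for i in range(3)]
roi=np.zeros(im.shape[:2],bool);roi[125:270,205:352]=1
M=dict(green=((H>50)&(H<80)&(S>80),.045),orange=((H>8)&(H<28)&(S>70)&(V>110),.085),black=((V<80)&(S<90),.063),blue=((H>105)&(H<125)&(S>100)&(V>60),.055),grey=((S<60)&(V>120),.063))
for n,(m,z) in M.items():
    for a,c,l in blobs(m&roi,8):
        print(n,a,c.round(1),cast("top",c,z).round(4))
        if n=="blue" and a>3000:
            hull=cv2.convexHull(np.argwhere(l)[:,::-1].astype(np.float32)); q=cv2.approxPolyDP(hull,5,True)[:,0]
            for p in q: print("  hull",p,cast("top",p,.055).round(4))
        if n=="grey" and a>300:
            print(cv2.minAreaRect(np.array([cast("top",p,.063)[:2] for p in np.argwhere(l)[:,::-1]]).astype(np.float32)))
im=cv2.imread("pics/side0.png");h=cv2.cvtColor(im,cv2.COLOR_BGR2HSV);H,S,V=[h[...,i].astype(int) for i in range(3)]
for p in ((257,197),(275,208),(307,215),(262,216)): print(p,h[p[1],p[0]])
roi=np.zeros(im.shape[:2],bool);roi[185:250,230:320]=1
M=dict(green=((H>50)&(H<80)&(S>80),.045),orange=((H>5)&(H<25)&(S>120)&(V>100),.075),black=((V<60)&(S<90),.063))
for n,(m,z) in M.items():
    for a,c,l in blobs(m&roi,8): print("side",n,a,c.round(1),cast("side",c,z).round(4))
E
```

```text
(251, 201) [120   1 208]
(278, 197) [ 67 107 193]
(314, 181) [120   3  81]
(289, 225) [ 20 125 192]
(290, 233) [120   6 167]
(252, 254) [ 67 106 171]
green 20 [275.  151.1] [0.7061 0.0127 0.045 ]
green 320 [277.8 195.7] [0.581  0.0064 0.045 ]
green 15 [250.6 253.4] [0.4262 0.0799 0.045 ]
orange 19 [302.8 141.8] [ 0.7181 -0.0625  0.085 ]
orange 59 [339.3 221.1] [ 0.5037 -0.1522  0.085 ]
orange 42 [288.5 224.5] [ 0.4965 -0.0209  0.085 ]
black 187 [240.3 160.6] [0.6753 0.1062 0.063 ]
black 28 [223.  183.4] [0.6128 0.1524 0.063 ]
black 14 [309.  185.9] [ 0.6027 -0.0775  0.063 ]
black 8 [339.5 233.9] [ 0.473  -0.1543  0.063 ]
black 13 [305. 246.] [ 0.4424 -0.0634  0.063 ]
black 8 [285.5 252.9] [ 0.4251 -0.0123  0.063 ]
black 13 [271. 258.] [0.4123 0.0256 0.063 ]
black 10 [252.5 264.5] [0.3961 0.0737 0.063 ]
blue 9186 [279.  197.1] [0.5751 0.0029 0.055 ]
  hull [349. 229.] [ 0.4866 -0.1809  0.055 ]
  hull [243. 266.] [0.3929 0.0991 0.055 ]
  hull [208. 163.] [0.6721 0.1948 0.055 ]
  hull [313. 128.] [ 0.7673 -0.0927  0.055 ]
grey 513 [335.1 132.6] [ 0.7503 -0.1519  0.063 ]
((0.740950345993
[... 597 characters left out ...]
3 254.8] [0.4224 0.1786 0.063 ]
((0.4276416003704071, 0.17275434732437134), (0.08400002866983414, 0.04968079924583435), 0.9257586598396301)
grey 8 [218.  239.2] [0.463  0.1641 0.063 ]
grey 22 [251.7 254.8] [0.4212 0.0757 0.063 ]
grey 17 [237.9 260.9] [0.4059 0.1115 0.063 ]
(257, 197) [  0   1 221]
(275, 208) [ 67 132 155]
(307, 215) [113  21  49]
(262, 216) [ 10 156 124]
side green 112 [275.1 208.1] [0.5873 0.0122 0.045 ]
side orange 69 [261.5 216.6] [ 0.4997 -0.022   0.075 ]
side orange 28 [294.5 235.6] [ 0.5111 -0.1496  0.075 ]
side black 132 [306.5 215. ] [ 0.6181 -0.093   0.063 ]
side black 136 [310.8 238.8] [ 0.5474 -0.1799  0.063 ]
side black 431 [252.2 241. ] [ 0.4144 -0.0784  0.063 ]
```

```bash
cat >> h.py <<'E'
TH=np.radians(18.5);PX=np.array([np.cos(TH),np.sin(TH),0]);PY=np.array([-np.sin(TH),np.cos(TH),0])
WELL=np.array([.582,.0067,.055])
def W(x,y,z): return WELL+PX*x+PY*y+np.array([0,0,z])   # relative to well mouth, photometer axes
RT=np.column_stack([-PY,[0,0,-1],PX])
def rel(p):
    d=np.array(p)-WELL; return np.array([d@PX,d@PY,d[2]])*1000
def go(tgt,s=None):
    s=s or ctrl.state();R=Ro.from_quat(s["orientation"]).as_matrix()
    rv=np.degrees(Ro.from_matrix(R.T@RT).as_rotvec())
    print("t",round(s["time_s"],2),"rel mm",rel(s["tool_pos"]).round(1),"F",np.round(s["wrist_force"],1),"grip",round(s["grip_width"],4))
    print("turn",rv.round(1),"shift cur axes",(R.T@(tgt-s["tool_pos"])*1000).round(1),"shift final axes",(RT.T@(tgt-s["tool_pos"])*1000).round(1))
E
python3 - <<'E'
from h import *
for p,z in(((250.7,200.7),.063),((314,180.5),.063),((288.5,224.5),.085)): print(rel(cast("top",p,z)).round(1))
for p,z in(((256.4,196.5),.063),((306.5,215),.063),((261.5,216.6),.075)): print("side",rel(cast("side",p,z)).round(1))
go(W(.006,.120,.10))
E
```

```text
[ 6.3 73.3  8. ]
[   2.5 -104.     8. ]
[-89.9   0.9  30. ]
side [ 9.  72.6  8. ]
side [   2.8 -106.     8. ]
side [-87.3  -1.1  20. ]
t 0.1 rel mm [-172.2  672.7  175.7] F [ 0.7 -0.  -0.3] grip 0.0856
turn [ 0.1 52.3  0. ] shift cur axes [ 478.9   76.1 -328.4] shift final axes [552.7  75.7 178.2]
```

>>> step_arm:
  targets: [0, 10.45, 0, 0, 0, 0, 0.41, 0, 10.45, 0, 0, 0, 0, 0.41, 0, 10.45, 0, 0, 0, 0, 0.41, 0, 10.45, 0, 0, 0, 0, 0.41, 0, 10.45, 0, 0, 0, 0, 0.41]

```text
time_s: 0.72
tool_pos: [0.2053, 0.5901, 0.2309]
orientation: [0.573, -0.414, 0.415, -0.573]
wrist_force: [0.2, 0.4, 0.0]
grip_width: 0.0353
```

>>> step_arm:
  targets: [0, 0, 0, 50, 0, 16, 0.41, 0, 0, 0, 55, 0, 18, 0.41, 0, 0, 0, 55, 0, 18, 0.41, 0, 0, 0, 55, 0, 18, 0.41, 0, 0, 0, 55, 0, 18, 0.41]

```text
time_s: 1.35
tool_pos: [0.3756, 0.3607, 0.2313]
orientation: [0.574, -0.413, 0.413, -0.574]
wrist_force: [0.8, 0.8, 0.4]
grip_width: 0.0352
```

>>> step_arm:
  targets: [0, 0, 0, 55, 0, 18, 0.41, 0, 0, 0, 55, 0, 18, 0.41, 0, 0, 0, 55, 0, 18, 0.41, 0, 0, 0, 55, 0, 18, 0.41, 0, 0, 0, 45, 0, 14, 0.41]

```text
time_s: 1.98
tool_pos: [0.5416, 0.1364, 0.2312]
orientation: [0.574, -0.413, 0.413, -0.574]
wrist_force: [-0.4, 0.1, 0.7]
grip_width: 0.0351
```

```bash
python3 - <<'E'
from h import *
go(W(.006,.120,.05))
E
```

```text
t 1.98 rel mm [  2.8 135.8 176.2] F [-0.4  0.1  0.7] grip 0.0351
turn [0. 0. 0.] shift cur axes [ 15.8 126.2   3.2] shift final axes [ 15.8 126.2   3.2]
```

```bash
python3 - <<'E'
from h import *
s=ctrl.state();im,d=vision.snapshot("wrist");cv2.imwrite("pics/w1.png",im);np.save("pics/w1.npy",d)
h=cv2.cvtColor(im,cv2.COLOR_BGR2HSV);H,S,V=[h[...,i].astype(int) for i in range(3)]
for n,m,z in(("green",(H>50)&(H<80)&(S>80),.045),("white",(S<30)&(V>185),.063),("orange",(H>8)&(H<28)&(S>70)&(V>110),.085)):
    for a,c,l in blobs(m,60):
        print(n,a,c.round(1),rel(cast("wrist",c,z,s)).round(1))
E
```

```text
green 266 [122.  212.5] [-150.3  100.   -10. ]
green 1599 [272.4 301.9] [ -2.   -3.1 -10. ]
white 1865 [281.2 244.6] [ 6.9 73.6  8. ]
white 378 [165.2 277.3] [-108.6   37.6    8. ]
white 66 [217.  311.8] [-59.2  -2.9   8. ]
white 72 [336.1 311.5] [64.1 -2.5  8. ]
orange 66 [180.8 313. ] [-89.7  11.5  30. ]
orange 158 [161.7 412.7] [-121.5 -115.5   30. ]
```

View pics/w1.png

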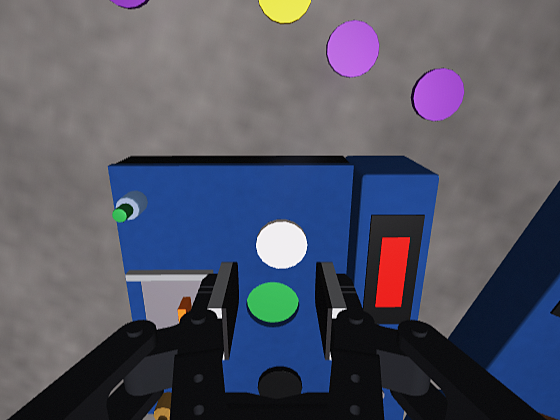

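```bash
python3 - <<'E'
from h import *
go(W(.0114,.1152,.015))
E
```

```text
t 2.02 rel mm [  3.6 129.8 176.4] F [-0.8 -8.3 -2. ] grip 0.0352
turn [-0.  -0.3  0.2] shift cur axes [ 14.1 161.4   7.8] shift final axes [ 14.6 161.4   7.8]
```

>>> step_arm:
  targets: [0, 6.4, 0, 0, 0, 0, 0.41, 0, 0, 0, 0, 50, 0, 0.41, 0, 0, 0, 0, 50, 0, 0.41, 0, 0, 0, 0, 0, 0, 0.41, 0, 0, 0, 0, 0, 0, 0.41]

```text
time_s: 2.65
tool_pos: [0.5414, 0.1386, 0.1329]
orientation: [-0.55, 0.444, -0.445, 0.55]
wrist_force: [1.2, -0.5, 0.8]
grip_width: 0.0355
```

```bash
python3 - <<'E'
from h import *
go(W(.0114,.1152,.015))
E
```

```text
t 2.65 rel mm [  3.4 138.   77.9] F [ 1.2 -0.5  0.8] grip 0.0355
turn [-0.1 -6.3  0. ] shift cur axes [21.7 63.  10.4] shift final axes [22.8 62.9  8. ]
```

>>> step_arm:
  targets: [0, 0, 0, 10, 0, 5, 0.41, 0, 0, 0, 11.7, 20, 5.4, 0.41, 0, 0, 0, 0, 30, 0, 0.41, 0, 0, 0, 0, 8, 0, 0.41, 0, 0, 0, 0, 0, 0, 0.41]

```text
time_s: 3.28
tool_pos: [0.5555, 0.1191, 0.0732]
orientation: [0.55, -0.444, 0.444, -0.55]
wrist_force: [-0.2, -0.1, -0.3]
grip_width: 0.035
```

```bash
python3 - <<'E'
from h import *
go(W(.0114,.1152,.003))
s=ctrl.state();im,d=vision.snapshot("wrist");cv2.imwrite("pics/w2.png",im);np.save("pics/w2.npy",d)
h=cv2.cvtColor(im,cv2.COLOR_BGR2HSV);H,S,V=[h[...,i].astype(int) for i in range(3)]
for n,m,z in(("green",(H>50)&(H<80)&(S>80),.045),("white",(S<30)&(V>185),.063)):
    for a,c,l in blobs(m,60):
        print(n,a,c.round(1),rel(cast("wrist",c,z,s)).round(1))
E
```

```text
t 3.27 rel mm [ 10.5 115.   18.2] F [-0.2 -0.1 -0.3] grip 0.035
turn [ 0.  -6.4  0. ] shift cur axes [-0.3 15.2  0.8] shift final axes [-0.2 15.2  0.9]
green 104 [277.1 395.9] [ -0.8  14.9 -10. ]
white 5587 [278.2 337.4] [ 6.3 73.7  8. ]
white 74 [216.9 311.4] [-23.   93.1   8. ]
white 74 [336.1 311.4] [37.4 86.4  8. ]
white 70 [158.3 404.7] [-66.4  35.2   8. ]
```

View pics/w2.png

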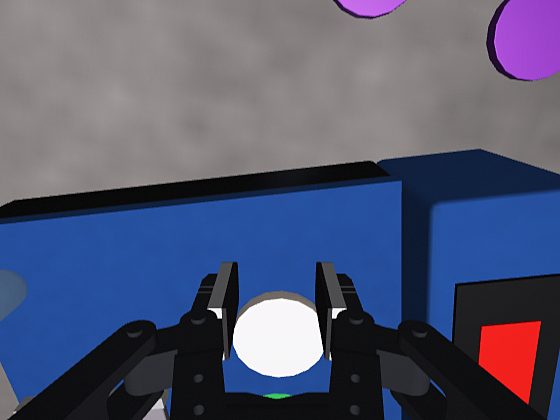

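```bash
python3 - <<'E'
from h import *
d=np.load("pics/w2.npy");m=vision.camera_model("wrist");T=m["T_tool_cam"]
v,u=np.mgrid[:420,:560];P=np.stack([(u-m["cx"])/m["fx"]*d,(v-m["cy"])/m["fy"]*d,d],-1)@T[:3,:3].T+T[:3,3]
P*=1000
ok=(d>0)&(abs(P[...,2])<45)&(abs(P[...,2])>14)&(abs(P[...,0])<25)&(P[...,1]<8)
for sg in(1,-1):
    q=P[ok&(P[...,2]*sg>0)];print(len(q),q.min(0).round(1),q.max(0).round(1),np.percentile(q[:,1],[50,90,98]).round(1))
    e=q[q[:,1]>np.percentile(q[:,1],90)];print(e.min(0).round(1),e.max(0).round(1))
for r in range(256,310,6): print(r,[P[r,c].round(0).tolist() for c in(225,232,320,332)])
E
```

```text
12026 [-19.2 -88.1  14. ] [23.6  8.  45. ] [-58.1 -28.3 -11.4]
[-12.1 -28.3  16.3] [23.6  8.  30.8]
11565 [-19.1 -88.4 -45. ] [ 24.1   7.9 -14. ] [-57.8 -27.6 -11.3]
[-12.2 -27.6 -31.9] [ 24.1   7.9 -14.4]
256 [[-3.0, 17.0, -26.0], [-3.0, 17.0, -23.0], [-2.0, 18.0, 22.0], [-3.0, 17.0, 27.0]]
262 [[1.0, 17.0, -27.0], [1.0, 18.0, -23.0], [1.0, 16.0, 21.0], [1.0, 17.0, 28.0]]
268 [[-11.0, -11.0, -22.0], [-11.0, -11.0, -19.0], [-11.0, -11.0, 18.0], [-11.0, -11.0, 23.0]]
274 [[-11.0, -15.0, -22.0], [-12.0, -17.0, -19.0], [-11.0, -16.0, 17.0], [-11.0, -16.0, 22.0]]
280 [[-11.0, -20.0, -21.0], [-11.0, -21.0, -18.0], [-10.0, -18.0, 17.0], [-12.0, -22.0, 21.0]]
286 [[-11.0, -25.0, -20.0], [-9.0, -21.0, -18.0], [-8.0, -19.0, 17.0], [-12.0, -25.0, 21.0]]
292 [[-11.0, -28.0, -20.0], [-7.0, -23.0, -18.0], [-5.0, -19.0, 17.0], [-12.0, -30.0, 20.0]]
298 [[-11.0, -33.0, -19.0], [-5.0, -23.0, -18.0], [-3.0, -20.0, 17.0], [-12.0, -34.0, 19.0]]
304 [[-10.0, -36.0, -19.0], [-3.0, -24.0, -18.0], [-1.0, -22.0, 17.0], [-11.0, -37.0, 19.0]]
```

>>> step_arm:
  targets: [0, 0, 0, 0, 10, 0, 0.41, 0, 0, 0, 0, 6, 0, 0.41, 0, 0, 0, 0, 4, 0, 0.41, 0, 0, 0, 0, 2, 0, 0.41, 0, 0, 0, 0, 0, 0, 0.41]

```text
time_s: 3.95
tool_pos: [0.5555, 0.1196, 0.0539]
orientation: [-0.55, 0.445, -0.444, 0.551]
wrist_force: [-23.1, -3.3, 60.3]
grip_width: 0.0349
```

```bash
cat > look.py <<'E'
from h import *
import sys
s=ctrl.state();go(W(-.0015,0,0))
im,d=vision.snapshot("wrist");cv2.imwrite(f"pics/{sys.argv[1]}.png",im)
m=vision.camera_model("wrist");T=m["T_tool_cam"]
v,u=np.mgrid[:420,:560];P=(np.stack([(u-m["cx"])/m["fx"]*d,(v-m["cy"])/m["fy"]*d,d],-1)@T[:3,:3].T+T[:3,3])*1000
for r in range(254,276,2): print(r,[P[r,c].round(1).tolist() for c in(228,325)])
h=cv2.cvtColor(im,cv2.COLOR_BGR2HSV);H,S,V=[h[...,i].astype(int) for i in range(3)]
for n,m,z in(("green",(H>50)&(H<80)&(S>80),.045),("white",(S<30)&(V>185),.063)):
    for a,c,l in blobs(m,90):
        print(n,a,c.round(1),rel(cast("wrist",c,z,s)).round(1))
E
python3 look.py w3
```

```text
t 3.95 rel mm [ 10.7 115.5  -1.1] F [-23.1  -3.3  60.3] grip 0.0349
turn [-0.  -6.3 -0.1] shift cur axes [116.1  -1.3   0.6] shift final axes [115.5  -1.1 -12.2]
254 [[-13.2, -1.9, -22.0], [-13.8, -3.0, 20.8]]
256 [[-12.5, -2.4, -22.0], [-12.9, -3.2, 20.8]]
258 [[-84.5, -143.6, -0.6], [-11.3, -1.9, 21.0]]
260 [[-11.2, -3.7, -21.9], [-10.7, -2.9, 20.9]]
262 [[-9.1, -1.7, -22.2], [-9.8, -3.0, 20.9]]
264 [[-11.3, -7.6, -21.4], [-11.2, -7.4, 20.3]]
266 [[-11.5, -9.7, -21.1], [-11.1, -9.0, 20.1]]
268 [[-11.1, -10.8, -21.0], [-11.1, -10.7, 19.9]]
270 [[-11.4, -13.0, -20.7], [-11.5, -13.2, 19.5]]
272 [[-11.7, -15.1, -20.4], [-11.0, -13.9, 19.5]]
274 [[-11.1, -15.8, -20.3], [-11.2, -15.9, 19.2]]
white 6088 [278.7 362. ] [ 6.8 76.   8. ]
```

View pics/w3.png

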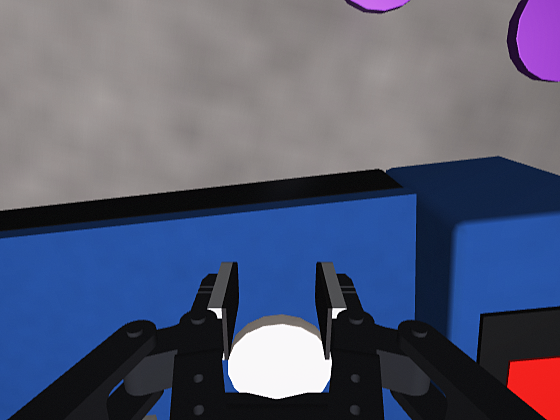

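>>> step_arm:
  targets: [0, 0, 0, 0, -6, 0, 0.41, 0, 0, 0, 0, 0, 0, 0.41, 0, 0, 0, 0, 0, 0, 0.41, 0, 0, 0, 0, 0, 0, 0.41, 0, 0, 0, 0, 0, 0, 0.41]

```text
time_s: 4.62
tool_pos: [0.5553, 0.1195, 0.0571]
orientation: [0.55, -0.444, 0.444, -0.55]
wrist_force: [-1.0, -0.6, 0.1]
grip_width: 0.0351
```

```bash
python3 look.py w4
```

```text
t 4.62 rel mm [ 10.5 115.4   2.1] F [-1.  -0.6  0.1] grip 0.0351
turn [ 0.  -6.3  0. ] shift cur axes [116.    2.1   0.8] shift final axes [115.4   2.1 -12. ]
254 [[-12.0, 0.5, -22.4], [-12.0, 0.5, 21.3]]
256 [[-10.9, 0.7, -22.4], [-10.6, 1.3, 21.5]]
258 [[-10.2, 0.1, -22.4], [-9.7, 1.0, 21.4]]
260 [[-8.9, 0.6, -22.5], [-8.9, 0.6, 21.4]]
262 [[-7.5, 1.4, -22.7], [-7.6, 1.2, 21.6]]
264 [[-11.3, -7.6, -21.4], [-11.1, -7.2, 20.3]]
266 [[-11.1, -9.0, -21.2], [-11.4, -9.5, 20.0]]
268 [[-11.4, -11.2, -20.9], [-11.3, -11.1, 19.8]]
270 [[-11.6, -13.3, -20.6], [-11.4, -12.9, 19.6]]
272 [[-11.2, -14.2, -20.5], [-10.9, -13.8, 19.5]]
274 [[-11.7, -16.7, -20.2], [-11.4, -16.2, 19.1]]
white 6283 [278.8 359.2] [ 6.5 74.6  8. ]
```

>>> step_arm:
  targets: [0, 0, 0, 6, 0, 0, 0.41, 0, 0, 0, 6, 0, 0, 0.41, 0, 0, 0, 6, 0, 0, 0.41, 0, 0, 0, 6, 0, 0, 0.41, 0, 0, 0, 4, 0, 0, 0.41]

```text
time_s: 5.3
tool_pos: [0.5614, 0.0916, 0.0573]
orientation: [0.55, -0.444, 0.444, -0.55]
wrist_force: [-0.5, 0.1, -0.1]
grip_width: 0.035
```

```bash
cat > look2.py <<'E'
from h import *
import sys
s=ctrl.state();go(W(-.0015,0,0))
im,d=vision.snapshot("wrist");cv2.imwrite(f"pics/{sys.argv[1]}.png",im)
h=cv2.cvtColor(im,cv2.COLOR_BGR2HSV);H,S,V=[h[...,i].astype(int) for i in range(3)]
for n,m,z in(("green",(H>50)&(H<80)&(S>80),.045),("white",(S<30)&(V>185),.063)):
    for a,c,l in blobs(m,90):
        print(n,a,c.round(1),rel(cast("wrist",c,z,s)).round(1))
im,d=vision.snapshot("top");cv2.imwrite(f"pics/{sys.argv[1]}t.png",cv2.resize(im[120:280,190:380],None,fx=4,fy=3.7,interpolation=2))
E
python3 look2.py w5
```

```text
t 5.3 rel mm [ 7.4 87.   2.3] F [-0.5  0.1 -0.1] grip 0.035
turn [-0.  -6.4  0. ] shift cur axes [87.5  2.3  0.8] shift final axes [87.   2.3 -8.9]
green 1052 [277.9 388.1] [ -1.    9.7 -10. ]
white 6598 [276.4 335.9] [ 3.8 59.7  8. ]
white 365 [ 16.8 398.2] [-130.7   36.4    8. ]
```

View pics/w5.png

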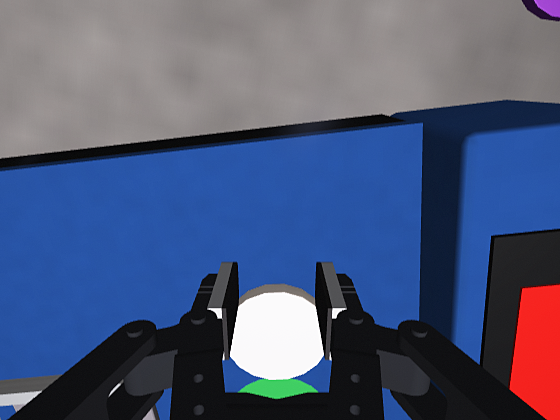

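View pics/w5t.png

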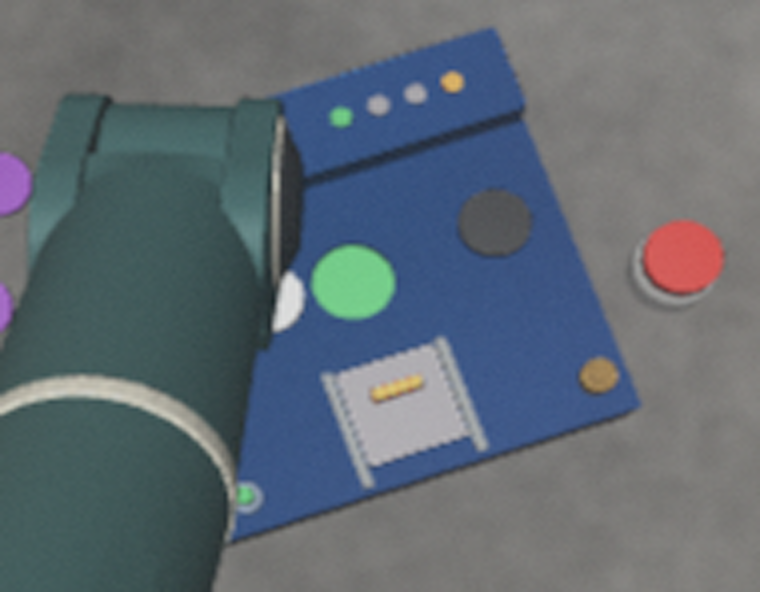

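>>> step_arm:
  targets: [0, 0, 0, 8, 0, 0.2, 0.41, 0, 0, 0, 8, 0, 0.2, 0.41, 0, 0, 0, 8, 0, 0.2, 0.41, 0, 0, 0, 8, 0, 0.2, 0.41, 0, 0, 0, 8, 0, 0.2, 0.41]

```text
time_s: 6.02
tool_pos: [0.5708, 0.0526, 0.0573]
orientation: [0.55, -0.444, 0.444, -0.55]
wrist_force: [0.3, 0.6, 0.3]
grip_width: 0.0351
```

```bash
python3 look2.py w6
```

```text
t 6.03 rel mm [ 4.  47.1  2.3] F [0.3 0.6 0.3] grip 0.0351
turn [ 0.  -6.3  0. ] shift cur axes [47.4  2.3 -0.2] shift final axes [47.1  2.3 -5.5]
green 725 [275.5 375.7] [ -4.8 -21.3 -10. ]
white 6591 [276.4 335.8] [ 0.4 19.8  8. ]
white 2614 [ 71.6 329.3] [-94.2  34.    8. ]
```

View pics/w6.png

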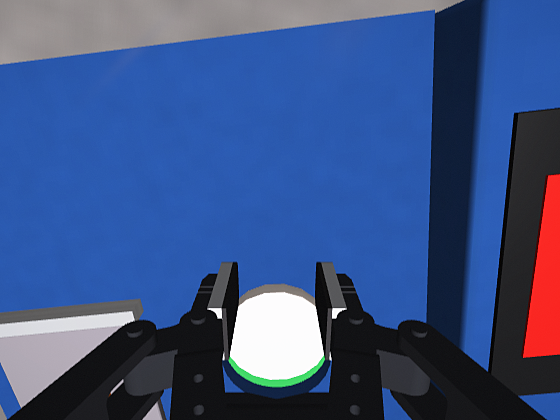

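View pics/w6t.png

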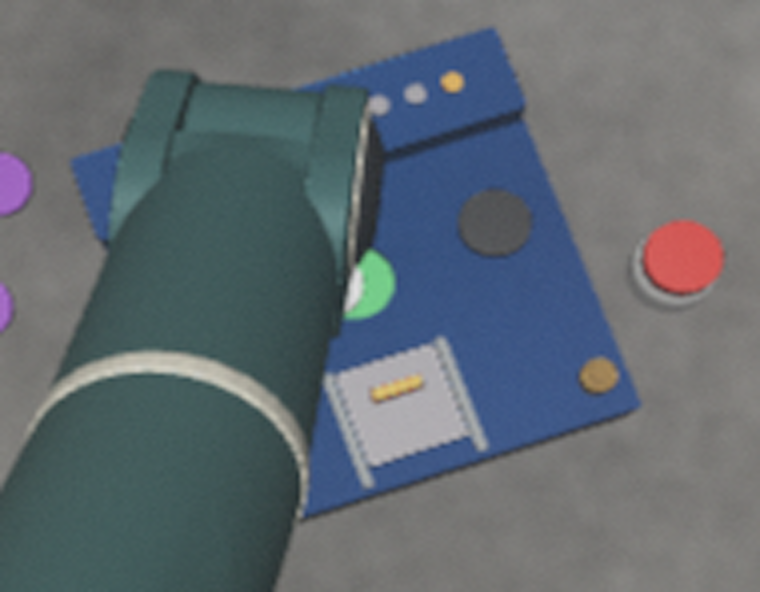

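>>> step_arm:
  targets: [0, 0, 0, 5, 0, 0, 0.41, 0, 0, 0, 5, 0, 0, 0.41, 0, 0, 0, 4, 0, 0, 0.41, 0, 0, 0, 3, 0, 0, 0.41, 0, 0, 0, 2, 0, 0, 0.41]

```text
time_s: 6.75
tool_pos: [0.5747, 0.0345, 0.0573]
orientation: [0.55, -0.444, 0.444, -0.55]
wrist_force: [0.8, -0.1, 0.2]
grip_width: 0.0354
```

```bash
python3 look2.py w7
```

```text
t 6.75 rel mm [ 1.9 28.7  2.3] F [ 0.8 -0.1  0.2] grip 0.0354
turn [ 0.  -6.3  0. ] shift cur axes [28.9  2.3 -0.2] shift final axes [28.7  2.3 -3.4]
green 216 [548.9 413.4] [148.1 -84.9 -10. ]
white 1852 [ 64.1 287.9] [-93.   37.6   8. ]
white 5987 [276.3 319.5] [-0.8 10.4  8. ]
white 413 [111.4 313.1] [-75.5  22.3   8. ]
white 141 [155.6 416.5] [-69.2 -41.8   8. ]
```

View pics/w7.png

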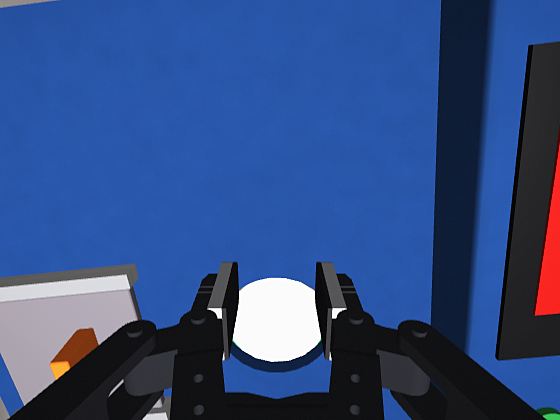

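>>> step_arm:
  targets: [0, 0, 0, -5, 0, 0, 0.41, 0, 0, 0, -20, -10, 0, 0.41, 0, 0, 0, -30, -30, 0, 0.41, 0, 0, 0, -30, -30, 0, 0.41, 0, 0, 0, 0, 0, 0, 0.41]

```text
time_s: 7.48
tool_pos: [0.5572, 0.121, 0.1291]
orientation: [-0.55, 0.443, -0.443, 0.552]
wrist_force: [0.8, 0.1, -0.7]
grip_width: 0.0351
```

```bash
python3 - <<'E'
from h import *
s=ctrl.state();go(W(-.0015,0,0))
im,d=vision.snapshot("wrist");cv2.imwrite("pics/w8.png",im)
m=vision.camera_model("wrist");T=m["T_tool_cam"];Rt=Ro.from_quat(s["orientation"]).as_matrix()
h=cv2.cvtColor(im,cv2.COLOR_BGR2HSV);H,S,V=[h[...,i].astype(int) for i in range(3)]
v,u=np.mgrid[:420,:560];P=np.stack([(u-m["cx"])/m["fx"]*d,(v-m["cy"])/m["fy"]*d,d],-1)@T[:3,:3].T+T[:3,3]
P=P@Rt.T+s["tool_pos"]
for a,c,l in blobs((S<30)&(V>185),300):
    q=P[l&(d>0)]; A=np.c_[q[:,:2],np.ones(len(q))];k=np.linalg.lstsq(A,q[:,2],rcond=None)[0]
    print(a,c.round(1),rel(cast("wrist",c,.053,s)).round(1),"z med",np.median(q[:,2]).round(4),"slope",k[:2].round(3))
dk=P[(H>105)&(H<125)&(S>120)&(d>0)&(abs(P[...,2]-.055)<.01)];print("deck z",np.median(dk[:,2]).round(4))
E
```

```text
t 7.47 rel mm [ 12.8 116.3  74.1] F [ 0.8  0.1 -0.7] grip 0.0351
turn [-0.2 -6.1 -0.1] shift cur axes [117.2  74.   -2.1] shift final axes [116.3  74.1 -14.3]
2615 [273.9 358. ] [-1.7  2.8 -2. ] z med 0.0541 slope [0.002 0.006]
deck z 0.0561
```

View pics/w8.png

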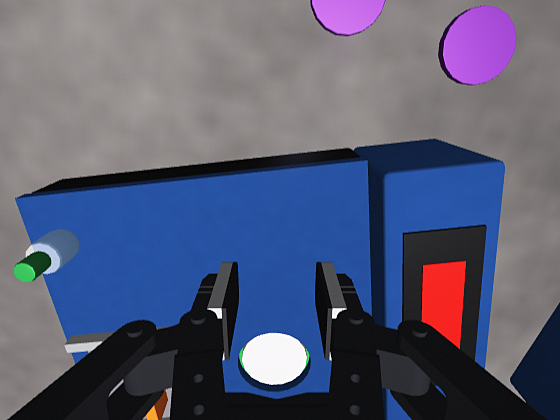

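>>> step_arm:
  targets: [0, -6.3, 0, 0, -30, 0, 0, 0, 0, 0, 0, 0, -36, 0, 0, 0, 0, 30, 0, -36, 0, 0, 0, 0, 40, 0, -36, 0, 0, 0, 0, 40, 0, -36, 0]

```text
time_s: 8.15
tool_pos: [0.4537, -0.0342, 0.1566]
orientation: [0.574, -0.414, 0.413, -0.573]
wrist_force: [0.7, -0.9, -0.1]
grip_width: -0.0002
```

>>> step_arm:
  targets: [0, 0, 0, 6, 0, 0, 0, 0, 0, 0, 0, 10, 0, 0, 0, 0, 0, 0, 0, 0, 0, 0, 0, 0, 0, 0, 0, 0, 0, 0, 0, 0, 0, 0, 0]

```text
time_s: 8.78
tool_pos: [0.4571, -0.0375, 0.1473]
orientation: [0.574, -0.413, 0.413, -0.574]
wrist_force: [0.4, 0.6, -0.0]
grip_width: 0.0
```

```bash
python3 - <<'E'
from h import *
go(W(-.134,0,.016))
im,d=vision.snapshot("top");cv2.imwrite("pics/t9.png",cv2.resize(im[100:300,170:400],None,fx=3.4,fy=3,interpolation=2))
s=ctrl.state();im,d=vision.snapshot("wrist");cv2.imwrite("pics/w9.png",im)
E
```

```text
t 8.78 rel mm [-132.5   -2.3   92.3] F [ 0.4  0.6 -0. ] grip 0.0
turn [0. 0. 0.] shift cur axes [-2.3 76.3 -1.5] shift final axes [-2.3 76.3 -1.5]
```

View pics/w9.png

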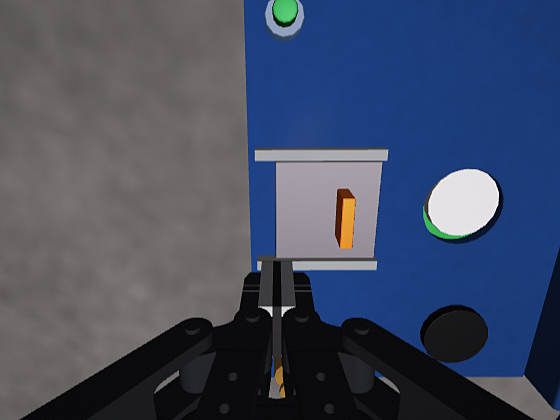

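View pics/t9.png

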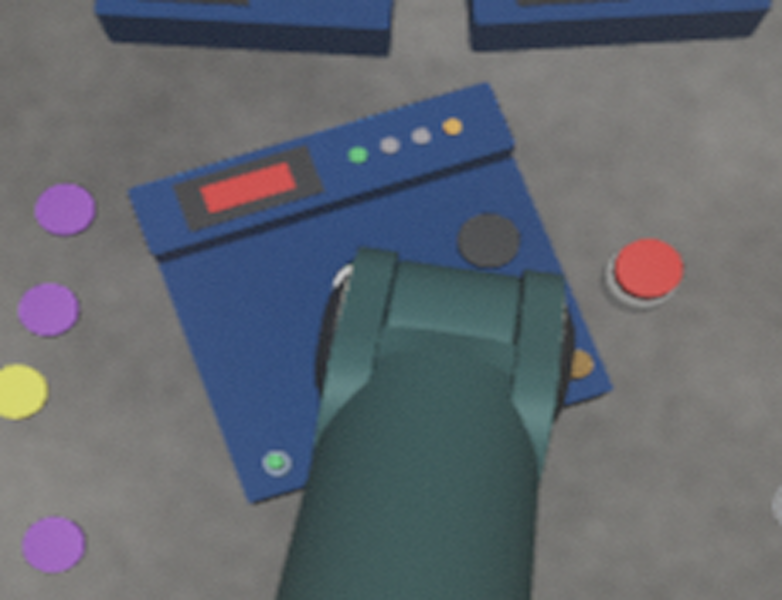

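>>> step_arm:
  targets: [0, 0, 0, -2, 25, 0, 0, 0, 0, 0, 0, 25, 0, 0, 0, 0, 0, 0, 15, 0, 0, 0, 0, 0, 0, 10, 0, 0, 0, 0, 0, 0, 0, 0, 0]

```text
time_s: 9.5
tool_pos: [0.4562, -0.0361, 0.0721]
orientation: [0.574, -0.413, 0.413, -0.574]
wrist_force: [-0.0, 0.6, -1.1]
grip_width: 0.0003
```

>>> step_arm:
  targets: [0, 0, 0, 0, 0, 6, 0, 0, 0, 0, 0, 0, 6, 0, 0, 0, 0, 0, 0, 6, 0, 0, 0, 0, 0, 0, 5, 0, 0, 0, 0, 0, 0, 5, 0]

```text
time_s: 10.12
tool_pos: [0.4832, -0.027, 0.0723]
orientation: [0.574, -0.413, 0.413, -0.574]
wrist_force: [-1.5, 0.2, 0.9]
grip_width: -0.0001
```

```bash
python3 - <<'E'
from h import *
go(W(-.134,0,.016))
s=ctrl.state();im,d=vision.snapshot("wrist");cv2.imwrite("pics/w10.png",im)
E
```

```text
t 10.12 rel mm [-104.4   -0.6   17.3] F [-1.5  0.2  0.9] grip -0.0001
turn [ 0. -0.  0.] shift cur axes [ -0.6   1.3 -29.6] shift final axes [ -0.6   1.3 -29.6]
```

View pics/w10.png

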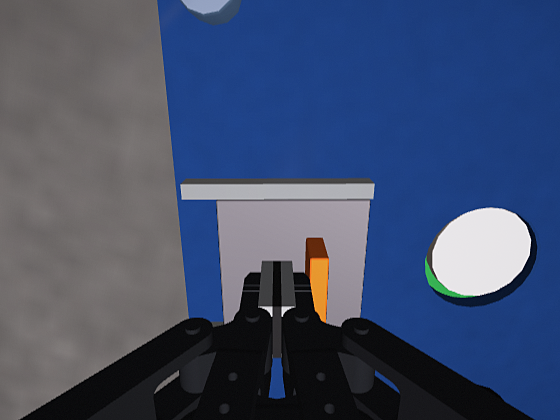

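>>> step_arm:
  targets: [0, 0, 0, 0, 0, 6, 0, 0, 0, 0, 0, 0, 8, 0, 0, 0, 0, 0, 0, 10, 0, 0, 0, 0, 0, 0, 10, 0, 0, 0, 0, 0, 0, 10, 0]

```text
time_s: 10.8
tool_pos: [0.5253, -0.0129, 0.0723]
orientation: [0.574, -0.413, 0.413, -0.574]
wrist_force: [-1.7, -0.4, -0.4]
grip_width: -0.0003
```

>>> step_arm:
  targets: [0, 0, 0, 0, 0, 10, 0, 0, 0, 0, 0, 0, 10, 0, 0, 0, 0, 0, 0, 10, 0, 0, 0, 0, 0, 0, 10, 0, 0, 0, 0, 0, 0, 8, 0]

```text
time_s: 11.42
tool_pos: [0.5707, 0.0023, 0.0723]
orientation: [0.574, -0.413, 0.413, -0.574]
wrist_force: [-1.5, 0.6, 0.0]
grip_width: 0.0002
```

```bash
python3 - <<'E'
from h import *
go(W(-.002,0,.016))
s=ctrl.state();im,d=vision.snapshot("wrist");cv2.imwrite("pics/w11.png",im)
E
```

```text
t 11.43 rel mm [-12.1  -0.6  17.3] F [-1.5  0.6  0. ] grip 0.0002
turn [ 0. -0.  0.] shift cur axes [-0.7  1.3 10.1] shift final axes [-0.6  1.3 10.1]
```

View pics/w11.png

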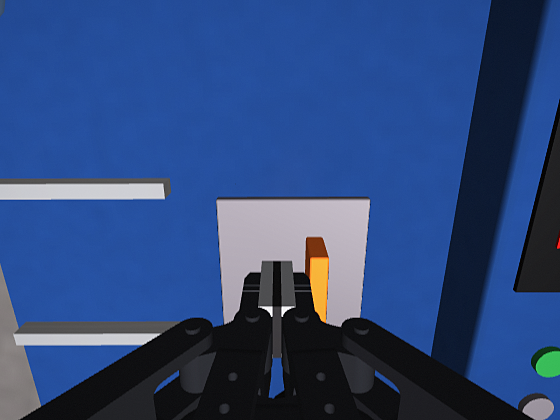

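>>> step_arm:
  targets: [0, 0, 0, 0, 0, 2, 0, 0, 0, 0, 0, 0, 2, 0, 0, 0, 0, 0, 0, 1, 0, 0, 0, 0, 0, 0, 0, 0, 0, 0, 0, 0, 0, 0, 0]

```text
time_s: 12.1
tool_pos: [0.5739, 0.0032, 0.0722]
orientation: [0.574, -0.414, 0.413, -0.573]
wrist_force: [-6.1, -1.4, 3.2]
grip_width: 0.0002
```

>>> step_arm:
  targets: [0, 0, 0, 0, 0, 1, 0, 0, 0, 0, 0, 0, 1, 0, 0, 0, 0, 0, 0, 0, 0, 0, 0, 0, 0, 0, 0, 0, 0, 0, 0, 0, 0, 0, 0]

```text
time_s: 12.72
tool_pos: [0.5744, 0.0033, 0.0719]
orientation: [0.575, -0.415, 0.412, -0.572]
wrist_force: [-18.2, -3.6, 11.5]
grip_width: -0.0003
```

>>> step_arm:
  targets: [0, 0, 0, 0, 0, -8, 0, 0, 0, 0, 0, 0, -30, 0, 0, 0, 0, 0, -30, -30, 0, 0, 0, 0, 0, -50, -40, 0, 0, 0, 0, 0, -50, -40, 0]

```text
time_s: 13.35
tool_pos: [0.437, -0.0425, 0.201]
orientation: [0.574, -0.413, 0.413, -0.574]
wrist_force: [0.6, 0.7, 1.4]
grip_width: 0.0
```

>>> step_arm:
  targets: [0, 0, 0, 60, -30, -20, 0, 0, 0, 0, 60, -20, 0, 0, 0, 0, 0, 60, 0, 0, 0, 0, 0, 0, 40, 0, 0, 0, 0, 0, 0, 0, 0, 0, 0]

```text
time_s: 13.98
tool_pos: [0.4885, -0.2525, 0.2463]
orientation: [0.573, -0.414, 0.415, -0.572]
wrist_force: [-0.4, 0.4, -0.3]
grip_width: -0.0001
```

```bash
python3 - <<'E'
from h import *
go(W(-.002,0,.016))
im,d=vision.snapshot("top");cv2.imwrite("pics/t12.png",cv2.resize(im[100:300,170:400],None,fx=3.4,fy=3,interpolation=2))
h=cv2.cvtColor(im,cv2.COLOR_BGR2HSV);H,S,V=[h[...,i].astype(int) for i in range(3)]
roi=np.zeros(im.shape[:2],bool);roi[125:270,205:352]=1
for a,c,l in blobs((H>8)&(H<28)&(S>70)&(V>110)&roi,8): print(a,c.round(1),rel(cast("top",c,.085)).round(1))
im,d=vision.snapshot("side");cv2.imwrite("pics/s12.png",im)
E
```

```text
t 13.97 rel mm [-170.9 -216.1  191.3] F [-0.4  0.4 -0.3] grip -0.0001
turn [ 0.  -0.3  0.1] shift cur axes [-217.2  174.9  168.1] shift final axes [-216.1  175.3  168.9]
19 [302.8 141.8] [ 107.2 -108.8   30. ]
43 [276.3 189.9] [ 6.9  0.7 30. ]
60 [339.3 221.1] [-124.8 -125.7   30. ]
```

View pics/t12.png

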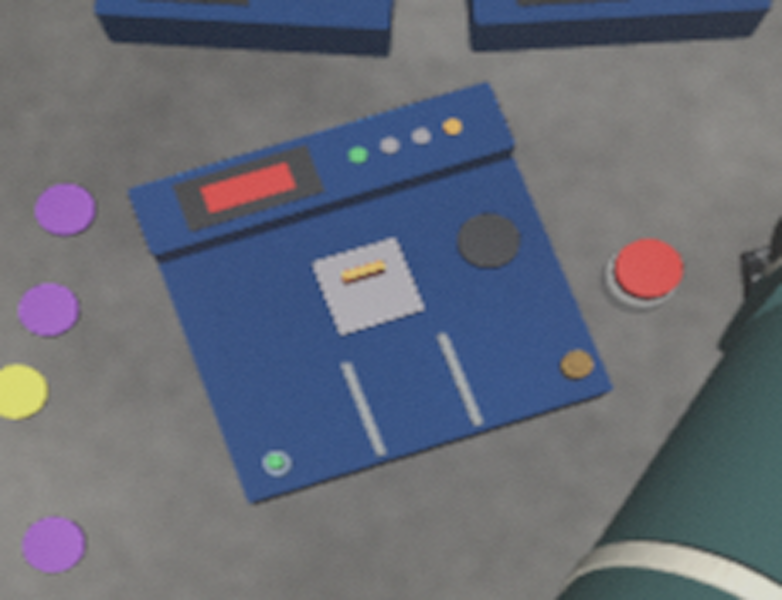

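View pics/s12.png

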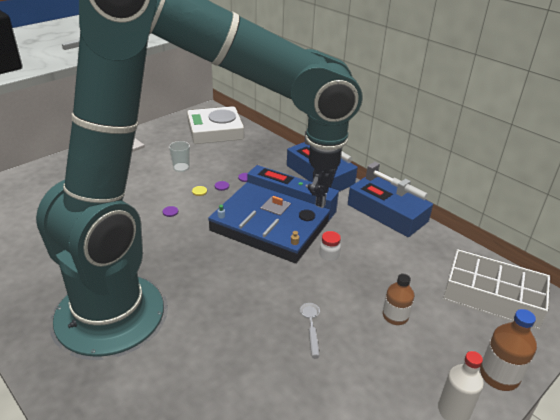

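```bash
python3 - <<'E'
from h import *
R={}
def meas(im,c0,lo):
    h=cv2.cvtColor(im,cv2.COLOR_BGR2HSV);H,S,V=[h[...,i].astype(int) for i in range(3)]
    return H,S,V
im,d=vision.snapshot("top");cv2.imwrite("pics/t13raw.png",im)
H,S,V=meas(im,0,0);roi=np.zeros(S.shape,bool);roi[165:230,255:315]=1
for a,c,l in blobs(((S<90)|((H<30)&(S>70)))&(V>120)&roi,200):
    q=np.array([cast("top",p,.063)[:2] for p in np.argwhere(l)[:,::-1]]);r=cv2.minAreaRect(q.astype(np.float32));print("plate",a,c.round(1),rel([*r[0],.063]).round(1),np.round(r[1],4),r[2],rel([*q.mean(0),.063]).round(1))
for nm,raw in(("0","pics/side0.png"),("12","pics/s12.png")):
    im=cv2.imread(raw);H,S,V=meas(im,0,0)
    roi=np.zeros(S.shape,bool);roi[185:226,240:300]=1
    for a,c,l in blobs((H>5)&(H<25)&(S>120)&(V>100)&roi,20): print("side tab",nm,a,c.round(1),rel(cast("side",c,.077)).round(1))
E
```

```text
plate 707 [277.8 194.9] [-2.4  0.2  8. ] [0.0718 0.0719] 18.969337463378906 [-2.7  0.2  8. ]
side tab 0 69 [261.5 216.6] [-89.4  -2.4  22. ]
side tab 12 60 [277.  200.2] [ 7.4 -1.5 22. ]
```

```bash
python3 - <<'E'
from h import *
from bench import ticket
go(W(0,0,0)); print(ticket.job_done())
E
```

```text
t 14.12 rel mm [-169.7 -212.7  191.4] F [-0.5  0.4  0.5] grip 0.0002
turn [-0. -0. -0.] shift cur axes [-212.7  191.5  169.6] shift final axes [-212.7  191.4  169.7]
the job is handed in; nothing more can be done
None
```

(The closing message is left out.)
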